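Dispense one drying capsule and nudge it onto the cork

TASK

Press the plunger of the capsule dispenser all the way down once and let it come back up, so that a single drying capsule slides out in front. Then push that capsule across the desk top with the fingertips until it lies wholly on the round cork inlay, and leave it there: do not pick it up or tip it over. Keep the other capsules in the dispenser and do not disturb anything else on the desk.

Things in the scene. Friction and masses are not known exactly. Their poses are not given: they have to be found in the camera images.
- dispenser: Dispenser fixed to the desk: clear square magazine (43 x 43 mm, 45 high) with three stacked capsules; behind it (+x of its frame) a grey housing 80 x 46 x 45 mm high (x 22 to 102 mm) on a foot 64 mm wide, 5 mm thick, that ends at x = 110 mm; the plunger is on top. Origin on the magazine's axis at desk level, z up. The outlet slot is at the foot of its -x face (x = -21 mm).
- plunger_top (a point): Centre of the top of the plunger's round flat cap (36 mm across, 10 mm thick), 52 mm behind the magazine axis (+x of the dispenser) and 90 mm above the desk when up; it moves with the plunger.
- plunger (a joint): How far the plunger is pressed, m: 0 up, 0.025 fully down (straight down). Spring: about 3 N at first to 9 N fully down; returns by itself. A full press makes a tongue push the lowest capsule out along the dispenser's -x, centre about 75 mm from its origin, onto the bare desk. As the plunger rises the next capsule drops down in the magazine; another press would eject that too.
- capsule0: The lowest drying capsule, the one that comes out: a plain white plastic disc 34 mm across and 12 mm high, about 15 g. Origin at the centre of its underside. At the start it is in the magazine at desk level.
- capsule1: The second capsule, same size and origin; it starts 12 mm above the desk in the magazine and must stay in it.
- capsule2: The top capsule, same size and origin; it starts 24 mm above the desk in the magazine and must stay in it.
- cork: Round cork inlay, 100 mm across, flush with the desk top (no step), to the left or to the right of the dispenser and somewhat nearer to the robot. Origin at its centre at desk level.
- boat: Blue ceramic toy boat, about 88 x 40 mm, 56 mm high, standing loose on the side of the desk opposite the cork. Origin under its middle. Leave it alone.
- music_box: Tin music box 88 x 68 x 55 mm with a brass crank on its +y side, at the left. Origin under its middle. Leave it alone.
- brush: Cleaning brush, 150 mm long, lying on the right of the desk, handle towards its own -x. Leave it alone.
- cup: White ceramic cup, 72 mm across, 75 mm high, behind on the right. Origin under its middle. Leave it alone.
- aid_case: Black hearing aid case 70 x 50 x 24 mm, behind on the left. Origin under its middle. Leave it alone.
Not all that is in view belongs to the job. Leave any purple look-alike of the dispenser alone.

How it is judged:
On the way, in this order (a step that is already met when the one before it is completed fails the run):
1. the plunger is pressed down (value of joint plunger above 0.02 m).
2. the plunger is up again and one capsule lies in front of the outlet (value of joint plunger below 0.004 m and x of capsule0 in the frame of dispenser below -0.05 m), for 0.1 s.
3. the capsule lies wholly on the cork (horizontal distance between capsule0 and cork below 0.033 m), for 0.2 s.
At the end, for the whole second after the job is handed in: The ejected capsule lies flat and at rest, its centre within 33 mm of the cork's centre (so wholly on the cork); the plunger is up; the other two capsules are in the magazine, the lower one on the desk; the boat, music box, brush, cup and case are within 15 mm of where they began (horizontal distance between capsule0 and cork below 0.033 m and height (world z) of capsule0 below 0.003 m and angle between capsule0's own z axis and vertical below 0.1 rad and linear speed of capsule0 below 0.01 m/s and value of joint plunger below 0.003 m and horizontal distance between each of capsule1, capsule2 and dispenser below 0.008 m and height (world z) of capsule1 below 0.005 m and height (world z) of capsule2 below 0.017 m and distance of each of boat, music_box, brush, cup, aid_case from where it was at the start of the episode below 0.015 m); the robot touches nothing.
It fails at once if the capsule is lifted (height (world z) of capsule0 above 0.012 m).
It fails at once if the capsule is tipped over (angle between capsule0's own z axis and vertical above 0.5 rad).
It fails at once if another capsule leaves the magazine (horizontal distance between any of capsule1, capsule2 and dispenser above 0.015 m).
It fails at once if a bystander is moved (distance of any of boat, music_box, brush, cup, aid_case from where it was at the start of the episode above 0.015 m).
It also fails if it takes over 69 s, if anything falls off the work surface, if the arm or the gripper's body presses on something with over 40 N, if the wrist force passes 120 N, or if a joint passes its speed limit or range.

ROBOT

A 6-joint arm with a two-finger parallel gripper is mounted at the origin on the work surface. World frame = base frame: x ahead of the robot, y to its left, z up, the work surface at z = 0. Lengths are in m, angles in rad, forces in N, time in s.
With the tool pointing down it reaches from about 0.35 to 0.775 m from the base axis. Payload 7.3 kg.
Tool frame: the origin (TCP) lies on the centre line of the jaws, within the pads' length; the fingertips stand 25 mm ahead of it and the grasp point (between the pads) lies 6 mm ahead of it; z points along the fingers, y is the line along which they close (so a half turn about z gives the same grasp; the last joint's range is limited). The gripper opens to 92 mm and grips with 3 to 60 N. Pads are 19 mm wide; open, the fingers measure 130 mm over their backs; the gripper's body (75 mm by 190 mm) begins 47 mm behind the grasp point.
Start: joints at [0.983, 0.342, 1.524, -0, 1.275, -0.146], TCP at [0.224, 0.475, 0.252] pointing down, gripper open.
Joint ranges: [-2.53, 2.53], [-0.77, 2.02], [0.04, 2.7], [-1, 4.14], [0.28, 2.66], [-3.11, 3.11]. Speed limits (rad/s): [2.57, 2.57, 3.14, 3.14, 3.14, 3.14].

INTERFACE

Orientations are given as a 3x3 rotation matrix whose columns are the frame's x, y, z axes.
In Python, from plant import sensors, imaging, bot gives the robot as it stands.
- The arm moves only by the tool carry_out, never from a script. Its argument "moves" is a list of rows, each an object with "offset": the shift along the world's x, y, z scaled (see below), a list of three; "twist": the turn about the world's z scaled (see below); "fingers": the opening, from -1 (shut) to 1 (fully open). A call has 1 to 20 rows; each row is the pose to reach, as a shift and turn from the pose commanded when the call began, turning the shorter way round; what a row does not reach only later rows make up. The controller multiplies each number of a shift by 0.4 m and each number of a turn by 180 degrees. A row lasts 1/10 s, in which the tool goes at most 50 mm and 8.59 degrees, less where a joint would pass 70% of its speed; a pose out of reach is approached as far as the arm can. A call with a number of a shift or a turn outside -1 to 1 is refused whole. A call with a gripper value outside its range is refused whole. The fingers move at their own pace and stop on an object; "force" is the grip in N (left out, the last holds). Time passes only in rows, so rows that repeat a pose let the fingers close. It gives the time, the measured TCP pose, the force, the opening and the grip force at its end, in the units of the state.
- sensors.get_state(): the state, without advancing time (a new reading comes with each control period).
- imaging.grab_frame(name): name is "scene" or "top" or "wrist"; returns a dict with "frame" (420x560x3 uint8, blue, green, red), "fx", "fy", "cx", "cy" (pixels), "R" (3x3) and "t" (3): a world point X has camera coordinates R X + t; the wrist camera has in their place "tool_from_camera" (4x4, takes a point from camera to tool coordinates, whose origin is the TCP and whose axes are the flange's). Camera axes: x right, y down, z forward; pixel columns grow to the right and rows downward; lengths in m; the calibration is good to about 2 mm. A picture is of the moment at which its call begins: read the wrist's pose just before it. There is no depth.
- bot.hand_in(): hands the job in; it is judged then, once.
The state is a dict: "time_s": time; "joint_pos": joint angles; "joint_vel": joint speeds; "joint_efforts": joint torques, N m; "position": TCP position; "orientation": TCP orientation; "force": force on the tool from outside, world axes, zero at the start; "ft_torque": the same for the moment, N m; "grip_width": finger opening in m; "gripper_force": force on a finger pad.
Only numpy, scipy, OpenCV 4.12 (cv2) and the standard library are available. Lean on these libraries where they do the work, as an engineer would, in place of code of your own. Each camera call takes 0.05 s, during which the arm holds its last target. There are 200 camera calls.

## Working session

There is one attempt and no reset: what is moved stays moved. The work goes in short steps, Python scripts to look and compute and a tool call to move; the robot and the scene stay as the last step left them, time stands still between calls to the robot, and variables do not carry over. Pictures are saved under pics/ and viewed, at most 10 in all, crops included, and the job is handed in when it is done.

Besides the shell and the picture viewer there is one more tool, called after "Request:" by a JSON object that holds its "method" and its "body". carry_out: Moves the arm, as the interface text tells. Shifts and turns lie within -1 to 1; 1 stands for 0.4 m of shift or 180 degrees of turn. Its arguments: {"type":"object","properties":{"moves":{"type":"array","items":{"type":"object","properties":{"offset":{"type":"array","items":{"type":"number","minimum":-1,"maximum":1}},"twist":{"type":"number","minimum":-1,"maximum":1},"fingers":{"type":"number"}}}},"force":{"type":"number"}},"required":["moves"]}

```bash
mkdir -p pics; cat > h.py <<'E'
import numpy as np, cv2
from plant import sensors, imaging, bot
def ray(f,u,v,z):
    R=np.array(f["R"]);t=np.array(f["t"]);c=-R.T@t
    d=R.T@np.array([(u-f["cx"])/f["fx"],(v-f["cy"])/f["fy"],1])
    return c+d*(z-c[2])/d[2]
def proj(f,X):
    p=np.array(f["R"])@np.array(X)+np.array(f["t"]);return f["fx"]*p[0]/p[2]+f["cx"],f["fy"]*p[1]/p[2]+f["cy"]
E
python3 - <<'E'
from h import *
for n in("top","scene"):
    f=imaging.grab_frame(n);cv2.imwrite(f"pics/{n}0.png",f["frame"])
    print(n,-np.array(f["R"]).T@np.array(f["t"]),f["fx"])
s=sensors.get_state();print(s["time_s"],s["position"],s["orientation"],s["force"])
E
```

```text
top [0.40881187 0.02039528 1.28372082] 489.2092490410989
scene [0.93711709 0.61473861 0.99501922] 406.63037943159645
0.1 [0.22428218 0.47433254 0.25113967] [[-9.03996145e-01  4.27539992e-01 -7.24734391e-04]
 [ 4.27540569e-01  9.03995475e-01 -1.11506666e-03]
 [ 1.78421019e-04 -1.31786931e-03 -9.99999116e-01]] [ 0.4646688  -0.19045436  0.79592886]
```

View pics/top0.png

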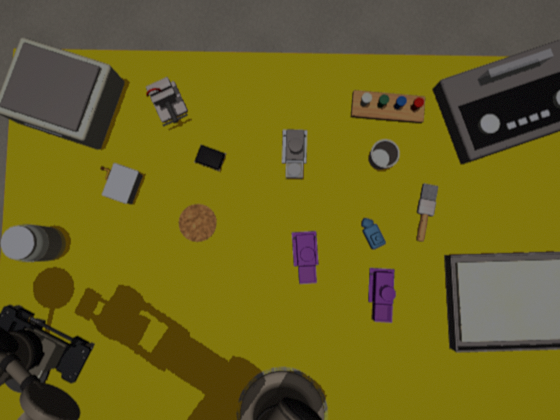

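View pics/scene0.png

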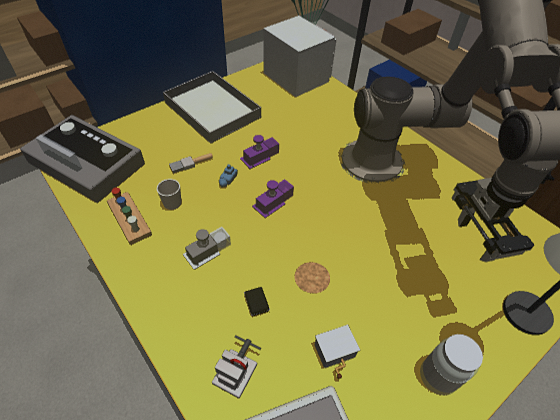

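The white housing with the grey cap at top (294,150) is the dispenser. The look-alikes are the purple ones at (306,257) and (382,294). The cork is at (197,223), the boat at (373,235) and the case at (210,157). I'll check the choice in a close crop and measure.

```bash
python3 - <<'E'
from h import *
f=imaging.grab_frame("top");im=f["frame"]
cv2.imwrite("pics/crop1.png",cv2.resize(im[115:195,255:335],None,fx=7,fy=7,interpolation=cv2.INTER_CUBIC))
hsv=cv2.cvtColor(im,cv2.COLOR_BGR2HSV)
print("cork px hsv",hsv[223,197],"desk",hsv[200,250],"cap",hsv[145,296])
m=cv2.inRange(hsv,(3,60,60),(20,220,255));m[:190]=0;m[260:]=0;m[:,:160]=0;m[:,240:]=0
m=cv2.morphologyEx(m,cv2.MORPH_CLOSE,np.ones((5,5)))
c=max(cv2.findContours(m,0,2)[0],key=cv2.contourArea);(u,v),r=cv2.minEnclosingCircle(c);M=cv2.moments(c)
u,v=M["m10"]/M["m00"],M["m01"]/M["m00"]
print("cork",u,v,r,ray(f,u,v,0),"diam",2*np.sqrt(M["m00"]/np.pi)/f["fx"]*1.2837)
# dispenser: not desk (low sat)
m=cv2.inRange(hsv,(0,0,0),(180,110,255));k=np.zeros_like(m);k[120:190,270:325]=255;m&=k
c=max(cv2.findContours(m,0,2)[0],key=cv2.contourArea);print("disp",cv2.boundingRect(c),cv2.minAreaRect(c))
E
```

```text
cork px hsv [ 15 147 128] desk [ 27 229 130] cap [ 7 25 91]
cork 197.11084414544288 222.392759891078 18.843965530395508 [0.48572358 0.23324564 0.        ] diam 0.09550915077663528
disp (282, 129, 25, 50) ((294.0, 153.5), (24.0, 49.0), 0.0)
```

View pics/crop1.png

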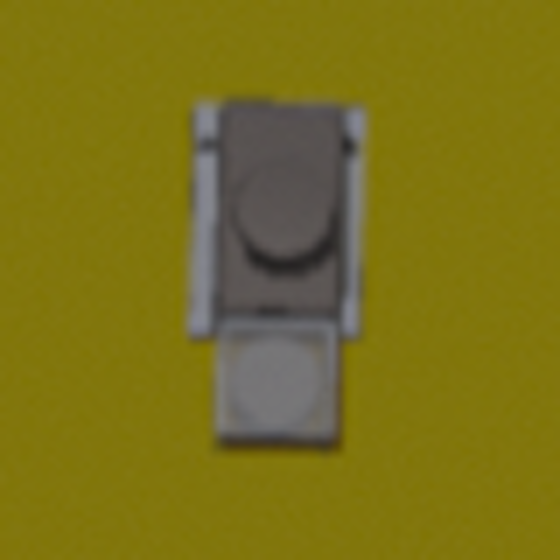

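The crop shows a grey housing with the round cap at about (295.5,144.5) and the clear magazine with a white disc at about (294.4,169). The magazine points towards the robot, so the choice is right.

```bash
python3 - <<'E'
from h import *
f=imaging.grab_frame("top")
P=lambda a,b,z:ray(f,255+(a+.5)/7-.5,115+(b+.5)/7-.5,z)
cap=P(285,208,.09);mag=P(277,380,.036);mt=P(278,380,.045)
fr,fl,bl,br=P(358,338,.005),P(190,338,.005),P(195,103,.005),P(365,103,.005)
print("cap",cap,"mag",mag,mt,"d",np.linalg.norm((cap-mag)[:2]),"yaw",np.degrees(np.arctan2(*(cap-mag)[[1,0]])))
print("foot w",np.linalg.norm(fl-fr),np.linalg.norm(bl-br),"yaw",np.degrees(np.arctan2(*(bl-fl)[[1,0]])),np.degrees(np.arctan2(*(br-fr)[[1,0]])),np.linalg.norm(bl-fl))
print("foot mid front",(fl+fr)/2,"back",(bl+br)/2)
# scene view checks
g=imaging.grab_frame("scene");im=g["frame"]
print("scene proj cap",proj(g,cap),"mag",proj(g,mag))
x=im[215:275,170:240].copy();
cv2.imwrite("pics/sc1.png",cv2.resize(x,None,fx=8,fy=8,interpolation=cv2.INTER_CUBIC))
hs=cv2.cvtColor(im,cv2.COLOR_BGR2HSV);m=cv2.inRange(hs,(3,60,60),(20,220,255));k=np.zeros_like(m);k[255:300,285:335]=255;m&=k;m=cv2.morphologyEx(m,cv2.MORPH_CLOSE,np.ones((5,5)))
c=max(cv2.findContours(m,0,2)[0],key=cv2.contourArea);(u,v),_,_=cv2.fitEllipse(c);print("cork scene",ray(g,u,v,0))
E
```

```text
cap [ 0.67875104 -0.01857684  0.09      ] mag [ 0.62668955 -0.01848691  0.036     ] [ 0.62512493 -0.01857168  0.045     ] d 0.052061564996121155 yaw -0.09897809468642761
foot w 0.06341512087637258 0.06451649826873862 yaw -0.10872722951132854 -0.8081370281771697 0.09027398027540694
foot mid front [ 0.64810381 -0.01803965  0.005     ] back [ 0.7383702  -0.01876188  0.005     ]
scene proj cap (np.float64(200.95816580871855), np.float64(233.6484088334045)) mag (np.float64(218.7097818322937), np.float64(235.96300912061886))
cork scene [0.48438732 0.23415782 0.        ]
```

View pics/sc1.png

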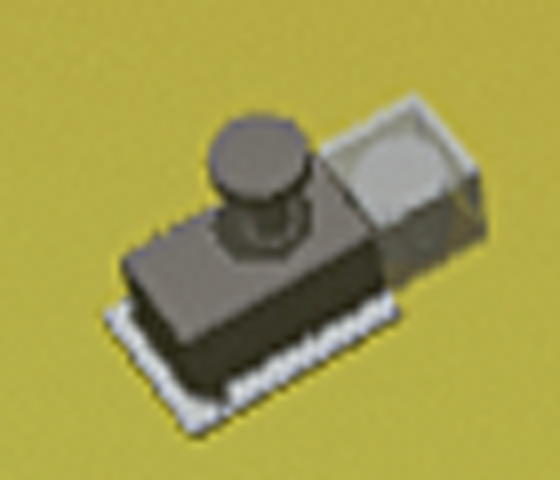

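Request:
{"method": "carry_out", "body": {"moves": [{"offset": [0.3,-0.33,0],"twist": 0,"fingers": -1},{"offset": [0.3,-0.33,0],"twist": 0,"fingers": -1},{"offset": [0.3,-0.33,0],"twist": 0,"fingers": -1},{"offset": [0.3,-0.33,0],"twist": 0,"fingers": -1},{"offset": [0.625,-0.675,0],"twist": -0.278,"fingers": -1},{"offset": [0.625,-0.675,0],"twist": -0.278,"fingers": -1},{"offset": [0.625,-0.675,0],"twist": -0.278,"fingers": -1},{"offset": [0.625,-0.675,0],"twist": -0.278,"fingers": -1},{"offset": [0.625,-0.675,0],"twist": -0.278,"fingers": -1},{"offset": [0.625,-0.675,0],"twist": -0.278,"fingers": -1},{"offset": [0.625,-0.675,0],"twist": -0.278,"fingers": -1}]}}

```text
time_s: 1.35
position: [0.4746, 0.2042, 0.2515]
orientation: [[-0.251, 0.968, -0.0], [0.968, 0.251, -0.0], [0.0, -0.0, -1.0]]
force: [-0.8, 0.2, 0.9]
grip_width: 0.0081
gripper_force: 0.0
```

Request:
{"method": "carry_out", "body": {"moves": [{"offset": [0.511,-0.557,0],"fingers": -1},{"offset": [0.511,-0.557,0],"fingers": -1},{"offset": [0.511,-0.557,0],"fingers": -1},{"offset": [0.511,-0.557,0],"fingers": -1},{"offset": [0.511,-0.557,0],"fingers": -1},{"offset": [0.511,-0.557,0],"fingers": -1},{"offset": [0.511,-0.557,0],"fingers": -1},{"offset": [0.511,-0.557,0],"fingers": -1},{"offset": [0.511,-0.557,-0.2],"fingers": -1},{"offset": [0.511,-0.557,-0.2],"fingers": -1},{"offset": [0.511,-0.557,-0.25],"fingers": -1},{"offset": [0.511,-0.557,-0.25],"fingers": -1},{"offset": [0.511,-0.557,-0.25],"fingers": -1}]}}

```text
invalid input at $.moves[0]: expected keys offset, twist, fingers
```

```bash
python3 - <<'E'
from h import *
g=imaging.grab_frame("scene");x=g["frame"][170:280,160:270]
cv2.imwrite("pics/sc2.png",cv2.resize(x,None,fx=5,fy=5,interpolation=cv2.INTER_CUBIC))
s=sensors.get_state();print(s["time_s"],s["position"],s["force"])
E
```

```text
1.4 [0.47443438 0.20446655 0.25159549] [-0.27208574  0.17566247 -0.83108558]
```

View pics/sc2.png

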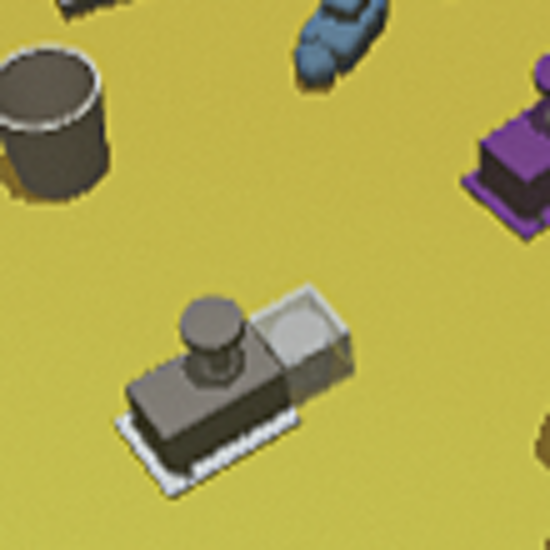

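The picture shows the dispenser untouched, with the cap at crop (212,322) and no tool in view. The call was refused because the rows left out "twist", so I'm sending it again with twist.

Request:
{"method": "carry_out", "body": {"moves": [{"offset": [0.511,-0.557,0],"twist": 0,"fingers": -1},{"offset": [0.511,-0.557,0],"twist": 0,"fingers": -1},{"offset": [0.511,-0.557,0],"twist": 0,"fingers": -1},{"offset": [0.511,-0.557,0],"twist": 0,"fingers": -1},{"offset": [0.511,-0.557,0],"twist": 0,"fingers": -1},{"offset": [0.511,-0.557,0],"twist": 0,"fingers": -1},{"offset": [0.511,-0.557,0],"twist": 0,"fingers": -1},{"offset": [0.511,-0.557,-0.1],"twist": 0,"fingers": -1},{"offset": [0.511,-0.557,-0.2],"twist": 0,"fingers": -1},{"offset": [0.511,-0.557,-0.27],"twist": 0,"fingers": -1},{"offset": [0.511,-0.557,-0.27],"twist": 0,"fingers": -1},{"offset": [0.511,-0.557,-0.27],"twist": 0,"fingers": -1}]}}

```text
time_s: 2.6
position: [0.679, -0.0176, 0.1444]
orientation: [[-0.255, 0.967, 0.0], [0.967, 0.255, 0.0], [-0.0, 0.0, -1.0]]
force: [-0.1, 0.1, 0.4]
grip_width: 0.0005
gripper_force: 0.0
```

```bash
python3 - <<'E'
from h import *
g=imaging.grab_frame("scene");x=g["frame"][150:260,150:260]
cv2.imwrite("pics/sc3.png",cv2.resize(x,None,fx=5,fy=5,interpolation=cv2.INTER_CUBIC))
s=sensors.get_state();print(s["time_s"],s["position"],s["force"])
E
```

```text
2.65 [ 0.67976154 -0.01777845  0.14576156] [0.16314105 0.03959382 1.06473179]
```

View pics/sc3.png

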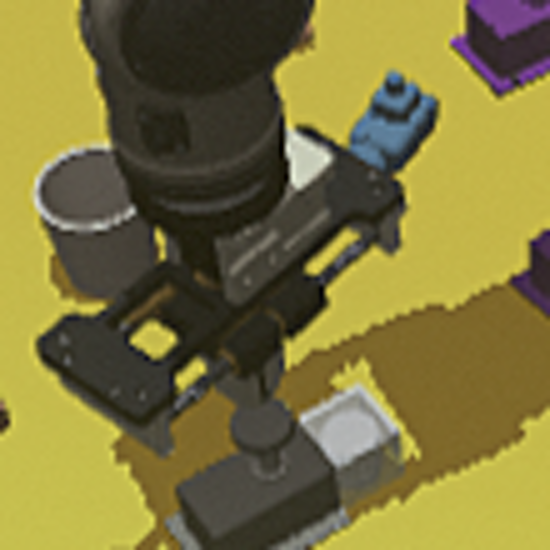

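The closed fingertips hang centred over the cap, which is at crop (262,430). Now I press in small steps.

Request:
{"method": "carry_out", "body": {"moves": [{"offset": [0,0,-0.05],"twist": 0,"fingers": -1},{"offset": [0,0,-0.075],"twist": 0,"fingers": -1},{"offset": [0,0,-0.09],"twist": 0,"fingers": -1},{"offset": [0,0,-0.105],"twist": 0,"fingers": -1},{"offset": [0,0,-0.12],"twist": 0,"fingers": -1},{"offset": [0,0,-0.13],"twist": 0,"fingers": -1},{"offset": [0,0,-0.13],"twist": 0,"fingers": -1}]}}

```text
time_s: 3.35
position: [0.6796, -0.018, 0.0939]
orientation: [[-0.253, 0.967, 0.003], [0.967, 0.253, -0.0], [-0.001, 0.003, -1.0]]
force: [-2.4, 0.9, 7.1]
grip_width: 0.0004
gripper_force: 3.8
```

Request:
{"method": "carry_out", "body": {"moves": [{"offset": [0,0,-0.005],"twist": 0,"fingers": -1},{"offset": [0,0,-0.01],"twist": 0,"fingers": -1},{"offset": [0,0,-0.013],"twist": 0,"fingers": -1},{"offset": [0,0,-0.013],"twist": 0,"fingers": -1},{"offset": [0,0,-0.013],"twist": 0,"fingers": -1}]}}

```text
time_s: 3.85
position: [0.6796, -0.018, 0.0902]
orientation: [[-0.253, 0.967, 0.003], [0.967, 0.253, -0.0], [-0.001, 0.003, -1.0]]
force: [-5.4, 1.3, 12.3]
grip_width: 0.0005
gripper_force: 6.5
```

The force is 12 N at 25 mm of travel, so the plunger is at its stop. I'll raise the tool, clear the view and look.

Request:
{"method": "carry_out", "body": {"moves": [{"offset": [0,0,0.02],"twist": 0,"fingers": -1},{"offset": [0,0,0.04],"twist": 0,"fingers": -1},{"offset": [0,0,0.06],"twist": 0,"fingers": -1},{"offset": [0,0,0.08],"twist": 0,"fingers": -1},{"offset": [0,0,0.2],"twist": 0,"fingers": -1},{"offset": [0,0,0.3],"twist": 0,"fingers": -1},{"offset": [0,-0.45,0.3],"twist": 0,"fingers": -1},{"offset": [0,-0.45,0.3],"twist": 0,"fingers": -1},{"offset": [0,-0.45,0.3],"twist": 0,"fingers": -0.57},{"offset": [0,-0.45,0.3],"twist": 0,"fingers": -0.57},{"offset": [0,-0.45,0.3],"twist": 0,"fingers": -0.57},{"offset": [0,-0.45,0.3],"twist": 0,"fingers": -0.57},{"offset": [0,-0.45,0.3],"twist": 0,"fingers": -0.57}]}}

```text
time_s: 5.15
position: [0.6789, -0.1969, 0.2065]
orientation: [[-0.254, 0.967, -0.0], [0.967, 0.254, 0.001], [0.001, -0.0, -1.0]]
force: [-0.3, 0.4, -0.3]
grip_width: 0.0197
gripper_force: 0.0
```

```bash
python3 - <<'E'
from h import *
f=imaging.grab_frame("top");im=f["frame"]
cv2.imwrite("pics/top2.png",cv2.resize(im[120:270,150:350],None,fx=4,fy=4,interpolation=cv2.INTER_CUBIC))
hsv=cv2.cvtColor(im,cv2.COLOR_BGR2HSV)
m=cv2.inRange(hsv,(0,0,70),(180,110,255));k=np.zeros_like(m);k[184:222,270:325]=255;m&=k
for c in cv2.findContours(m,0,2)[0]:
    if cv2.contourArea(c)>30:
        (u,v),r=cv2.minEnclosingCircle(c);print(u,v,r,ray(f,u,v,.012),"diam",2*r/f["fx"]*1.27)
s=sensors.get_state();print(s["time_s"],s["position"],s["grip_width"],s["force"])
E
```

```text
293.0 199.0 6.708303928375244 [ 0.55123065 -0.01761514  0.012     ] diam 0.0348298647490241
5.2 [ 0.67900077 -0.19664533  0.20660471] 0.019848251849026104 [0.05205728 0.54659747 0.77771716]
```

View pics/top2.png

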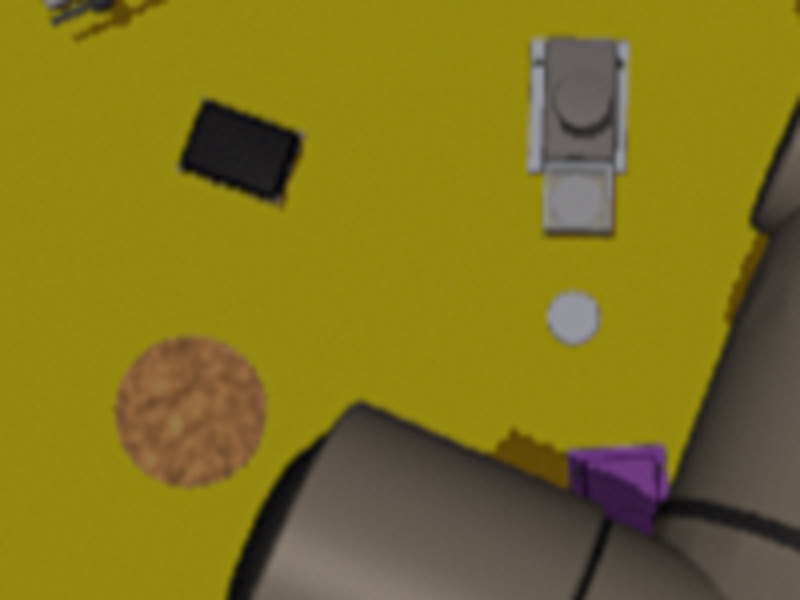

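The capsule lies at crop (573,318), which is (0.551,-0.018). The plunger is up and the magazine still shows a disc. Next I set the slightly open fingers down behind the capsule, on the line to the cork.

Request:
{"method": "carry_out", "body": {"moves": [{"offset": [-0.292,0.339,0],"twist": 0,"fingers": -0.57},{"offset": [-0.292,0.339,0],"twist": 0,"fingers": -0.57},{"offset": [-0.292,0.339,0],"twist": 0,"fingers": -0.57},{"offset": [-0.292,0.339,0],"twist": 0,"fingers": -0.57},{"offset": [-0.292,0.339,0],"twist": 0,"fingers": -0.57},{"offset": [-0.292,0.339,0],"twist": 0,"fingers": -0.57},{"offset": [-0.292,0.339,-0.1],"twist": 0,"fingers": -0.57},{"offset": [-0.292,0.339,-0.2],"twist": 0,"fingers": -0.57},{"offset": [-0.292,0.339,-0.28],"twist": 0,"fingers": -0.57},{"offset": [-0.292,0.339,-0.34],"twist": 0,"fingers": -0.57},{"offset": [-0.292,0.339,-0.38],"twist": 0,"fingers": -0.57},{"offset": [-0.292,0.339,-0.41],"twist": 0,"fingers": -0.57},{"offset": [-0.292,0.339,-0.43],"twist": 0,"fingers": -0.57},{"offset": [-0.292,0.339,-0.44],"twist": 0,"fingers": -0.57},{"offset": [-0.292,0.339,-0.44],"twist": 0,"fingers": -0.57},{"offset": [-0.292,0.339,-0.44],"twist": 0,"fingers": -0.57}]}}

```text
time_s: 6.8
position: [0.5626, -0.0627, 0.0312]
orientation: [[-0.253, 0.968, 0.001], [0.968, 0.253, -0.0], [-0.001, 0.001, -1.0]]
force: [0.3, 0.0, -0.3]
grip_width: 0.0195
gripper_force: 0.0
```

```bash
python3 - <<'E'
from h import *
g=imaging.grab_frame("scene");x=g["frame"][150:270,190:310]
cv2.imwrite("pics/sc4.png",cv2.resize(x,None,fx=5,fy=5,interpolation=cv2.INTER_CUBIC))
s=sensors.get_state();print(s["time_s"],s["position"],s["force"],s["grip_width"])
E
```

```text
6.85 [ 0.56261641 -0.06270555  0.03132035] [ 0.43886166 -0.08820515  0.86813822] 0.019744437925828962
```

View pics/sc4.png

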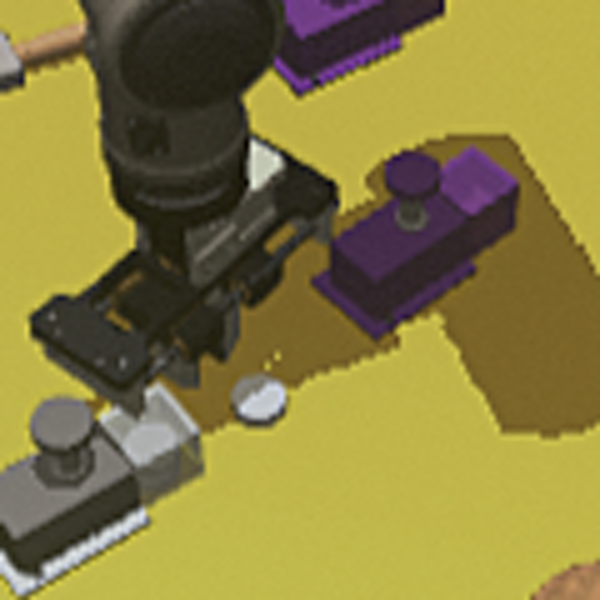

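The capsule is at crop (260,400), just ahead of the fingertips, and the hand's end clears the plunger cap. I'll push gently, first with a short step to check the force.

Request:
{"method": "carry_out", "body": {"moves": [{"offset": [-0.006,0.024,0],"twist": 0,"fingers": -0.57},{"offset": [-0.0125,0.048,0],"twist": 0,"fingers": -0.57},{"offset": [-0.019,0.072,0],"twist": 0,"fingers": -0.57},{"offset": [-0.025,0.096,0],"twist": 0,"fingers": -0.57},{"offset": [-0.025,0.096,0],"twist": 0,"fingers": -0.57}]}}

```text
time_s: 7.35
position: [0.5515, -0.0225, 0.0306]
orientation: [[-0.255, 0.967, -0.0], [0.967, 0.255, 0.0], [0.0, -0.0, -1.0]]
force: [-0.4, 0.1, -0.5]
grip_width: 0.0199
gripper_force: 0.0
```

Request:
{"method": "carry_out", "body": {"moves": [{"offset": [-0.006,0.024,0],"twist": 0,"fingers": -0.57},{"offset": [-0.014,0.054,0],"twist": 0,"fingers": -0.57},{"offset": [-0.023,0.088,0],"twist": 0,"fingers": -0.57},{"offset": [-0.031,0.12,0],"twist": 0,"fingers": -0.57},{"offset": [-0.04,0.154,0],"twist": 0,"fingers": -0.57},{"offset": [-0.049,0.188,0],"twist": 0,"fingers": -0.57},{"offset": [-0.057,0.22,0],"twist": 0,"fingers": -0.57},{"offset": [-0.066,0.254,0],"twist": 0,"fingers": -0.57},{"offset": [-0.075,0.288,0],"twist": 0,"fingers": -0.57},{"offset": [-0.083,0.32,0],"twist": 0,"fingers": -0.57},{"offset": [-0.092,0.354,0],"twist": 0,"fingers": -0.57},{"offset": [-0.101,0.388,0],"twist": 0,"fingers": -0.57},{"offset": [-0.109,0.42,0],"twist": 0,"fingers": -0.57},{"offset": [-0.118,0.454,0],"twist": 0,"fingers": -0.57},{"offset": [-0.127,0.488,0],"twist": 0,"fingers": -0.57},{"offset": [-0.134,0.515,0],"twist": 0,"fingers": -0.57},{"offset": [-0.14,0.54,0],"twist": 0,"fingers": -0.57},{"offset": [-0.144,0.555,0],"twist": 0,"fingers": -0.57},{"offset": [-0.147,0.565,0],"twist": 0,"fingers": -0.57},{"offset": [-0.147,0.565,0],"twist": 0,"fingers": -0.57}]}}

```text
time_s: 9.35
position: [0.4931, 0.2021, 0.0305]
orientation: [[-0.253, 0.967, 0.0], [0.967, 0.253, 0.0], [-0.0, 0.0, -1.0]]
force: [-0.1, -0.3, 0.3]
grip_width: 0.0198
gripper_force: 0.0
```

```bash
cat > chk.py <<'E'
from h import *
C=np.array([.485,.2337])
for n in("scene","top"):
    f=imaging.grab_frame(n);hsv=cv2.cvtColor(f["frame"],cv2.COLOR_BGR2HSV)
    m=cv2.inRange(hsv,(0,0,110),(180,70,255))
    u,v=map(int,proj(f,[*C,.012]));k=np.zeros_like(m);k[v-35:v+35,u-45:u+45]=255;m&=k
    for c in cv2.findContours(m,0,2)[0]:
        if cv2.contourArea(c)>25:
            (u,v),r=cv2.minEnclosingCircle(c);p=ray(f,u,v,.01);print(n,u,v,r,cv2.contourArea(c),p,"dist",np.linalg.norm(p[:2]-C))
s=sensors.get_state();print(s["time_s"],s["position"],s["force"])
E
python3 chk.py
```

```text
scene 309.5 274.0 5.590270042419434 54.5 [0.48739806 0.22599765 0.01      ] dist 0.008067021048270197
top 212.35714721679688 251.64285278320312 5.679452896118164 57.5 [0.40978343 0.18943643 0.01      ] dist 0.08727425923732682
top 155.0 212.5 5.4084272384643555 42.0 [0.50885775 0.34278563 0.01      ] dist 0.11166408053727105
top 182.0 207.5 20.500099182128906 345.0 [0.52339003 0.27247395 0.01      ] dist 0.054563846490831215
top 208.0 200.5 5.4084272384643555 47.5 [0.54314691 0.20489564 0.01      ] dist 0.06489032821209971
9.45 [0.49329891 0.20161391 0.03050673] [-0.19800463 -0.44094576 -0.06836969]
```

The scene view puts the capsule about 8 mm from the cork centre. I'll back off, lift, move clear and check.

Request:
{"method": "carry_out", "body": {"moves": [{"offset": [0.012,-0.048,0],"twist": 0,"fingers": -0.57},{"offset": [0.025,-0.096,0],"twist": 0,"fingers": -0.57},{"offset": [0.025,-0.096,0.1],"twist": 0,"fingers": -0.57},{"offset": [0.025,-0.096,0.2],"twist": 0,"fingers": -0.57},{"offset": [0.025,-0.096,0.4],"twist": 0,"fingers": -0.57},{"offset": [0.025,-0.096,0.5],"twist": 0,"fingers": -0.57},{"offset": [0.2,-0.7,0.5],"twist": 0,"fingers": -0.57},{"offset": [0.2,-0.7,0.5],"twist": 0,"fingers": -0.57},{"offset": [0.2,-0.7,0.5],"twist": 0,"fingers": -0.57},{"offset": [0.2,-0.7,0.5],"twist": 0,"fingers": -0.57},{"offset": [0.2,-0.7,0.5],"twist": 0,"fingers": -0.57},{"offset": [0.2,-0.7,0.5],"twist": 0,"fingers": -0.57},{"offset": [0.2,-0.7,0.5],"twist": 0,"fingers": -0.57},{"offset": [0.2,-0.7,0.5],"twist": 0,"fingers": -0.57}]}}

```text
time_s: 10.85
position: [0.5728, -0.0776, 0.2303]
orientation: [[-0.253, 0.968, -0.001], [0.968, 0.253, 0.001], [0.001, -0.001, -1.0]]
force: [0.1, 0.7, 0.2]
grip_width: 0.0198
gripper_force: 0.0
```

```bash
python3 chk.py; python3 - <<'E'
from h import *
f=imaging.grab_frame("top");cv2.imwrite("pics/top3.png",f["frame"])
E
```

```text
scene 309.5 274.5 6.041623115539551 89.5 [0.48844701 0.22721084 0.01      ] dist 0.007347857210634795
top 199.0 220.61538696289062 6.690641403198242 120.5 [0.489873   0.22679857 0.01      ] dist 0.008448430181354924
10.95 [ 0.5728979  -0.07682469  0.23050135] [ 1.47072725 -0.08033538 -0.33810676]
```

View pics/top3.png

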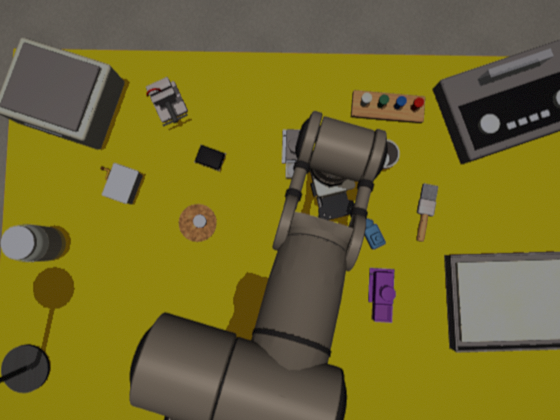

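The capsule lies flat on the cork at (199,221), about 8 mm from its centre in both views. The case, boat, music box and brush are where they were, and the hand hangs free at z = 0.23. I'm handing it in.

```bash
python3 -c "
from plant import bot
print(bot.hand_in())"
```

```text
the job is handed in; nothing more can be done
None
```

I pressed the plunger fully once, pushed the ejected capsule onto the cork, where it lies flat about 8 mm from the centre, and handed the job in; the hand-in gave no verdict.

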